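# Point out the urgent sample and its well, then confirm

## Robot

A 6-joint arm with a two-finger parallel gripper is mounted at the origin on the work surface. World frame = base frame: x ahead of the robot, y to its left, z up, the work surface at z = 0. Lengths are in m, angles in degrees, forces in N, time in s.
With the tool pointing down it reaches from about 0.25 to 0.725 m from the base axis. Payload 9.7 kg.
Tool frame: the origin (TCP) lies between the finger pads, 19 mm behind the fingertips; this is the grasp point; z points along the fingers, y is the line along which they close (so a half turn about z gives the same grasp; the last joint's range is limited). The gripper opens to 85 mm and grips with 20 to 120 N. Pads are 22 mm wide; open, the fingers measure 114 mm over their backs; the gripper's body (76 mm by 85 mm) begins 54 mm behind the grasp point. The pads swing forward as they close: fully open they stand 13 mm farther back than shut.
Start: joints at [-72.938, 4.979, 10.078, 95.1, 0, 90], TCP at [0.161, -0.526, 0.25] pointing down, gripper open.
Joint ranges: [-179.16, 179.16], [-48.56, 103.87], [-65.8, 70.77], [-126.05, 130.52], [-82.76, 87.17], [-180, 180]. Speed limits (degrees/s): [127.2, 127.2, 147.25, 180, 180, 180].

## Interface

Orientations are given as [roll, pitch, yaw] about the fixed x, y, z axes, in that order (R = Rz(yaw) Ry(pitch) Rx(roll)).
In Python, from workcell import sensors, camera, camera_params, bot gives the robot as it stands.
- The arm moves only by the tool apply_moves, never from a script. Its argument "motion" is a list of rows, each an object with "jaw": the opening, from -1 (shut) to 1 (fully open); "xyz": the shift along the tool's x, y, z in mm, a list of three; "twist": the turn about the tool's z in rad. A call has 1 to 5 rows; each row is the pose to reach, as a shift and turn from the pose commanded when the call began, along the tool's axes at that moment; what a row does not reach only later rows make up. A row lasts 1/8 s, in which the tool goes at most 62.5 mm and 10.7 degrees, less where a joint would pass 70% of its speed; a pose out of reach is approached as far as the arm can. A call with a gripper value outside its range is refused whole. The fingers move at their own pace and stop on an object; "grip_force" is the grip in N (left out, the last holds). Time passes only in rows, so rows that repeat a pose let the fingers close. It gives the time, the measured TCP pose, the force, the opening and the grip force at its end, in the units of the state.
- sensors.get_obs(): the state, without advancing time (a new reading comes with each control period).
- camera(name): name is "side" or "top" or "wrist"; returns (picture, depth): 480x640x3 uint8, red, green, blue; 480x640 float32, m along the optical axis (not along the pixel's ray), 0 where there is no reading.
- camera_params(name): a dict with "mtx" (3x3 intrinsics, pixels), "rvec" (rotation vector, rad) and "tvec" (3), from world to camera coordinates, as OpenCV has them. Camera axes: x right, y down, z forward; pixel columns grow to the right and rows downward; lengths in m; the calibration is good to about 2 mm. A picture is of the moment at which its call begins: read the wrist's pose just before it. camera_params takes no time and is no camera call; for the wrist camera it gives the pose at the moment of the call.
- bot.job_done(): hands the job in; it is judged then, once.
The state is a dict: "time": time; "q": joint angles; "qd": joint speeds; "joint_efforts": joint torques, N m; "ee_pos": TCP position; "tcp_rot": TCP orientation; "wrist_force": force on the tool from outside, world axes, zero at the start; "torque": the same for the moment, N m; "opening": finger opening in m; "grasp_force": force on a finger pad.
Only numpy, scipy, OpenCV 4.12 (cv2) and the standard library are available. Lean on these libraries where they do the work, as an engineer would, in place of code of your own. Each camera call takes 0.05 s, during which the arm holds its last target. There are 200 camera calls.

## Task

Show the bench camera which sample goes where: point down at the red-capped tube with the fingertips just above its cap (within about 4 cm), stay there for two seconds, then point in the same way at the blue-ringed well of the heater block for two seconds, then press the green button fully down to confirm. Do not point at (dip low over) any other tube or the other well, do not press the red button, and do not touch the tubes, the rack, the heater or the jar; nothing is picked up.

Things in the scene. Friction and masses are not known exactly. Their poses are not given: they have to be found in the camera images.
- rack: Solid blue plastic rack block, 60 x 170 x 50 mm (x, y, z), fixed to the bench; four 40 mm deep holes in one row along its y axis, 40 mm apart. Origin at the centre of its underside. The tubes' cap tops stand 95 mm above the bench.
- heater: Dry-block heater, fixed to the bench: white housing 110 x 130 x 40 mm (x, y, z) with an aluminium insert 60 x 110 x 25 mm on top (upper face 65 mm above the bench) that has two open wells, 18 mm across and 22 mm deep, side by side along its y axis, 60 mm apart. Each well is marked by a collar, one blue and one white. Origin at the centre of its underside.
- blue_collar: The blue ring around one of the two wells, 34 mm outside, 22 mm inside, 4 mm tall, fixed. Origin at the centre of its underside. It may be on either well.
- blue_well (a point): Centre of the mouth of the blue-ringed well, level with the top of the blue ring, 69 mm above the bench.
- white_collar: The white ring around the other well; same size as the blue one.
- white_well (a point): Centre of the mouth of the white-ringed well, level with the top of the white ring.
- green_top (a point): Centre of the top of the green push button: a cap 34 mm across, on a fixed grey box 70 x 70 x 34 mm; 49 mm above the bench while up, 41 mm when pressed home.
- green_button (a joint): Travel of the green button in m: 0 up, 0.008 fully down. It goes down under about 3 N and stays down (latches) when released.
- red_top (a point): Centre of the top of the red push button, of the same make as the green one, on its own grey box.
- red_button (a joint): Travel of the red button in m: 0 up, 0.008 fully down; it also latches.
- jar: Closed pale specimen jar with a paper label and a white lid, 56 mm across and 70 mm tall, standing loose on the bench. Origin at the centre of its underside.
- red_tube: A closed blood tube with a red cap, standing in the rack: glass body 13 mm across, cap 17 mm across and 19 mm tall, 85 mm tall overall. It weighs about 20 g and stands loosely in its hole. Origin at the centre of its underside, z up. Which hole it stands in varies.
- red_cap (a point): Centre of the top of the red cap; z along the tube, up.
- purple_tube: A closed blood tube with a purple cap, standing in the rack: glass body 13 mm across, cap 17 mm across and 19 mm tall, 85 mm tall overall. It weighs about 20 g and stands loosely in its hole. Origin at the centre of its underside, z up. Which hole it stands in varies.
- purple_cap (a point): Centre of the top of the purple cap; z along the tube, up.
- yellow_tube: A closed blood tube with a yellow cap, standing in the rack: glass body 13 mm across, cap 17 mm across and 19 mm tall, 85 mm tall overall. It weighs about 20 g and stands loosely in its hole. Origin at the centre of its underside, z up. Which hole it stands in varies.
- yellow_cap (a point): Centre of the top of the yellow cap; z along the tube, up.
- grey_tube: A closed blood tube with a grey cap, standing in the rack: glass body 13 mm across, cap 17 mm across and 19 mm tall, 85 mm tall overall. It weighs about 20 g and stands loosely in its hole. Origin at the centre of its underside, z up. Which hole it stands in varies.
- grey_cap (a point): Centre of the top of the grey cap; z along the tube, up.

How it is judged (in metres and radians):
On the way, in this order (a step that is already met when the one before it is completed fails the run):
1. the tool points down just above the red cap and dwells (TCP within 15 mm sideways and 21 to 65 mm above the cap top, tool within 34 degrees of vertical, for 1.5 s) (horizontal distance between the grasp point and red_cap below 0.015 m and z of the grasp point in the frame of red_cap between 0.021 and 0.065 m and (angle between the grasp point's own z axis and vertical above 2.55 rad or angle between the grasp point's own z axis and vertical below 0.59 rad)), for 1.5 s.
2. then the tool points down just above the blue-ringed well and dwells there in the same way (same tolerances, 1.5 s) (horizontal distance between the grasp point and blue_well below 0.015 m and z of the grasp point in the frame of blue_well between 0.021 and 0.065 m and (angle between the grasp point's own z axis and vertical above 2.55 rad or angle between the grasp point's own z axis and vertical below 0.59 rad)), for 1.5 s.
3. then the green button is pressed down (travel over 6 mm of 8) (value of joint green_button above 0.006 m), for 0.1 s.
At the end, for the whole second after the job is handed in: The green button is latched down (over 6 mm of 8), the red one is up (under 2 mm), the four tubes still stand upright in their holes (cap tops within 8 mm of where they were, tilt under 0.12 rad, at rest) and the jar is within 8 mm of its place (value of joint green_button above 0.006 m and value of joint red_button below 0.002 m and distance of each of red_cap, purple_cap, yellow_cap, grey_cap, jar from where it was at the start of the episode below 0.008 m and angle between each of red_tube, purple_tube, yellow_tube, grey_tube's own z axis and vertical below 0.12 rad and linear speed of each of red_tube, purple_tube, yellow_tube, grey_tube below 0.02 m/s); the robot touches nothing.
It fails at once if a tube is touched (contact force between any of the fingers, the arm and red_tube above 0.2 N or contact force between any of the fingers, the arm and purple_tube above 0.2 N or contact force between any of the fingers, the arm and yellow_tube above 0.2 N or contact force between any of the fingers, the arm and grey_tube above 0.2 N).
It fails at once if the rack, the heater, its collars or the jar is touched (contact force between any of the fingers, the arm and rack above 0.2 N or contact force between any of the fingers, the arm and heater above 0.2 N or contact force between any of the fingers, the arm and blue_collar above 0.2 N or contact force between any of the fingers, the arm and white_collar above 0.2 N or contact force between any of the fingers, the arm and jar above 0.2 N).
It fails at once if a tube is lifted or moved by more than 10 mm (distance of any of red_cap, purple_cap, yellow_cap, grey_cap from where it was at the start of the episode above 0.01 m).
It fails at once if the red button is pressed (over 2 mm) (value of joint red_button above 0.002 m).
It fails at once if the tool dips over a wrong tube or the white-ringed well (TCP within 15 mm sideways and less than 65 mm above it) ((horizontal distance between the grasp point and purple_cap below 0.015 m and z of the grasp point in the frame of purple_cap between -0.1 and 0.065 m) or (horizontal distance between the grasp point and yellow_cap below 0.015 m and z of the grasp point in the frame of yellow_cap between -0.1 and 0.065 m) or (horizontal distance between the grasp point and grey_cap below 0.015 m and z of the grasp point in the frame of grey_cap between -0.1 and 0.065 m) or (horizontal distance between the grasp point and white_well below 0.015 m and z of the grasp point in the frame of white_well between -0.1 and 0.065 m)).
It also fails if it takes over 48 s, if anything falls off the work surface, if the arm or the gripper's body presses on something with over 40 N, if the wrist force passes 120 N, or if a joint passes its speed limit or range.

## Working session

There is one attempt and no reset: what is moved stays moved. The work goes in short steps, Python scripts to look and compute and a tool call to move; the robot and the scene stay as the last step left them, time stands still between calls to the robot, and variables do not carry over. Pictures are saved under pics/ and viewed, at most 10 in all, crops included, and the job is handed in when it is done.

Besides the shell and the picture viewer there is one more tool, called after "Emit:" as name([rows], argument=value, ...), one row to a line, values as JSON. apply_moves: Moves the arm, as the interface text tells. Its arguments: {"type":"object","properties":{"motion":{"type":"array","items":{"type":"object","properties":{"jaw":{"type":"number"},"xyz":{"type":"array","items":{"type":"number"}},"twist":{"type":"number"}}}},"grip_force":{"type":"number"}},"required":["motion"]}

```bash
mkdir -p pics
python3 - <<'E'
from workcell import sensors,camera,camera_params,bot
import cv2,numpy as np
o=sensors.get_obs();print(o['time'],o['ee_pos'],o['tcp_rot'],o['opening'])
for n in('top','side'):
    p,d=camera(n);cv2.imwrite(f'pics/{n}.png',p[:,:,::-1]);np.savez(f'{n}.npz',p=p,d=d)
    c=camera_params(n);R=cv2.Rodrigues(np.array(c['rvec'],float))[0];print(n,-R.T@np.ravel(c['tvec']),R[2])
E
```

```text
0.0 [ 0.16130907 -0.52559142  0.24927712] [-1.79921689e+02  2.36996509e-04  1.70629021e+01] 0.08516302864362314
top [0.41782944 0.03451173 0.96643848] [ 0.21720036 -0.03550642 -0.97548106]
side [0.18430496 0.60994488 0.68837557] [ 0.43149421 -0.61385154 -0.66105902]
```

View pics/top.png

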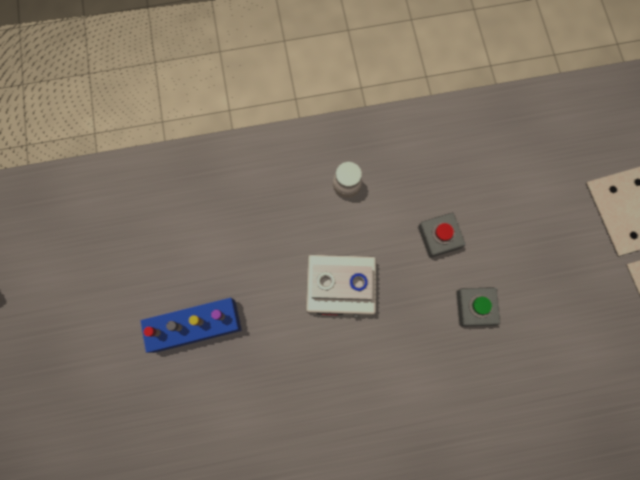

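View pics/side.png

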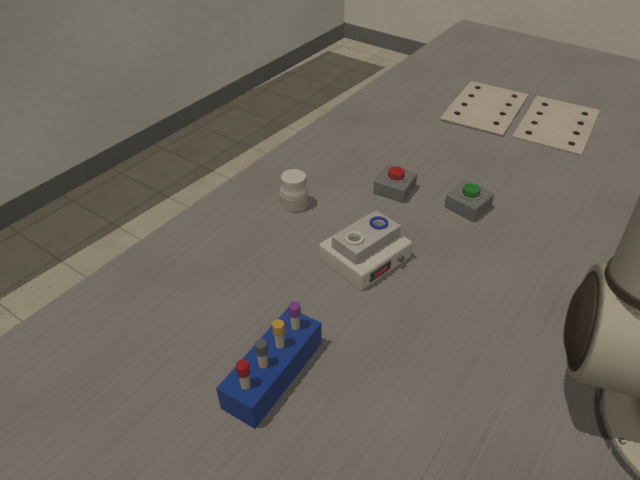

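The top view shows the red cap at about (149,331), then grey, yellow and purple to its right. The white ring is at (326,282), the blue ring at (359,282), the green button at (482,305) and the red button at (445,232). The side view agrees: red is the nearest tube, and the blue ring is on the button side.

```bash
cat > h.py <<'E'
import cv2,numpy as np
from workcell import camera_params
def ray(n,uv,z):
    c=camera_params(n);R=cv2.Rodrigues(np.array(c['rvec'],float))[0];o=-R.T@np.ravel(c['tvec'])
    d=R.T@np.linalg.inv(np.array(c['mtx']))@np.array([*uv,1.]);return o+d*(z-o[2])/d[2]
def blob(p,uv,r,lo,hi):
    h=cv2.cvtColor(p,cv2.COLOR_RGB2HSV);h[...,0]=(h[...,0].astype(int)+30)%180
    m=cv2.inRange(h,np.array(lo),np.array(hi));k=np.zeros_like(m);cv2.circle(k,uv,r,255,-1);m&=k
    ys,xs=np.nonzero(m);(c,rad)=cv2.minEnclosingCircle(np.c_[xs,ys].astype(np.float32))
    return (xs.mean(),ys.mean()),c,rad,len(xs)
E
python3 - <<'E'
from h import *
S={'red':([20,120,60],[42,255,255]),'yel':([45,120,60],[65,255,255]),'blu':([135,110,40],[165,255,255]),'grn':([75,120,40],[115,255,255]),'pur':([160,80,60],[185,255,255])}
S['pur']=([160,80,60],[179,255,255])
T={'top':[('redcap','red',(149,331),9,.095),('yellow','yel',(194,320),9,.095),('purple','pur',(216,315),9,.095),('blue','blu',(359,282),13,.069),('green','grn',(482,305),14,.049),('redbtn','red',(445,232),14,.049)],
'side':[('redcap','red',(243,369),13,.0855),('yellow','yel',(278,328),13,.0855),('purple','pur',(295,310),13,.0855),('blue','blu',(379,223),14,.069),('green','grn',(471,190),14,.047),('redbtn','red',(396,173),14,.047)]}
for n in T:
    p=np.load(n+'.npz')['p']
    for a,s,uv,r,z in T[n]:
        m,c,rad,N=blob(p,uv,r,*S[s]);print(n,a,np.round(m,1),np.round(c,1),round(rad,1),N,ray(n,m,z).round(4),ray(n,c,z).round(4))
for u in [(326,282)]:print('white',ray('top',u,.069))
print('grey',ray('top',(172,326),.095))
E
```

```text
top redcap [149.  331.2] [149. 331.] 5.4 81 [0.5168 0.3171 0.095 ] [0.5172 0.3172 0.095 ]
top yellow [194.3 320. ] [194.5 320. ] 4.9 71 [0.5217 0.2373 0.095 ] [0.5217 0.2369 0.095 ]
top purple [216.1 314.3] [216.  314.4] 5.2 83 [0.5246 0.1984 0.095 ] [0.5244 0.1986 0.095 ]
top blue [358.1 281.3] [358.1 281.5] 8.2 86 [ 0.5399 -0.06    0.069 ] [ 0.5395 -0.0599  0.069 ]
top green [481.9 305.1] [481.8 305.5] 9.0 244 [ 0.4575 -0.2775  0.049 ] [ 0.4569 -0.2771  0.049 ]
top redbtn [444.4 231.5] [444.3 231.5] 9.0 259 [ 0.6065 -0.2429  0.049 ] [ 0.6066 -0.2427  0.049 ]
side redcap [242.3 368.2] [242.3 368.3] 9.0 198 [0.5212 0.3188 0.0855] [0.5211 0.3189 0.0855]
side yellow [277.9 327.5] [278.  327.5] 8.6 171 [0.5264 0.2388 0.0855] [0.5263 0.2387 0.0855]
side purple [294.  309.3] [294.  309.2] 7.8 155 [0.5288 0.199  0.0855] [0.5289 0.1989 0.0855]
side blue [378.4 222.7] [378.5 222.5] 8.9 104 [ 0.541  -0.0578  0.069 ] [ 0.5411 -0.0584  0.069 ]
side green [471.2 188.3] [471.5 188. ] 7.8 122 [ 0.4602 -0.2785  0.047 ] [ 0.4602 -0.2797  0.047 ]
side redbtn [395.8 172.8] [395.9 172.5] 8.3 191 [ 0.6076 -0.239   0.047 ] [ 0.608  -0.2399  0.047 ]
white [ 0.54929801 -0.00208785  0.069     ]
grey [0.51850772 0.27680478 0.095     ]
```

Emit:
apply_moves([
  {"jaw": -1,"xyz": [32,-38,0],"twist": -0.1},
  {"jaw": -1,"xyz": [64,-76,0],"twist": -0.2},
  {"jaw": -1,"xyz": [96,-114,0],"twist": -0.3},
  {"jaw": -1,"xyz": [128,-152,0],"twist": -0.4},
  {"jaw": -1,"xyz": [160,-190,0],"twist": -0.5},
], grip_force=20)

```text
time: 0.72
ee_pos: [0.2588, -0.2957, 0.2497]
tcp_rot: [-180.0, -0.0, 45.9]
wrist_force: [1.6, -0.5, 0.9]
opening: 0.0005
grasp_force: 0.0
```

```bash
cat > g.py <<'E'
import sys,numpy as np
from scipy.spatial.transform import Rotation as Ro
from workcell import sensors
o=sensors.get_obs();R=Ro.from_euler('xyz',o['tcp_rot'],degrees=True)
t=np.array(eval(sys.argv[1]));print(o['time'],o['ee_pos'].round(4) if hasattr(o['ee_pos'],'round') else o['ee_pos'],np.round(o['tcp_rot'],1),np.round(o['q'],1),'open',round(o['opening'],4),'F',np.round(o['wrist_force'],1))
print('shift mm',(R.inv().apply(t-o['ee_pos'])*1000).round(1))
E
python3 g.py '(.518,.318,.25)'
```

```text
0.725 [ 0.2588 -0.2957  0.2497] [-180.    -0.    45.9] [-48.8 -16.3  -9.5  96.8   0.   85.3] open 0.0005 F [ 1.6 -0.5  0.9]
shift mm [ 6.210e+02 -2.412e+02 -2.000e-01]
```

Emit:
apply_moves([
  {"jaw": -1,"xyz": [56,-22,0],"twist": -0.1},
  {"jaw": -1,"xyz": [112,-44,0],"twist": -0.2},
  {"jaw": -1,"xyz": [168,-66,0],"twist": -0.3},
  {"jaw": -1,"xyz": [224,-88,0],"twist": -0.4},
  {"jaw": -1,"xyz": [280,-110,0],"twist": -0.5},
])

```text
time: 1.35
ee_pos: [0.3756, -0.018, 0.25]
tcp_rot: [180.0, 0.0, 74.6]
wrist_force: [1.7, -0.1, 0.7]
opening: 0.0
grasp_force: 0.0
```

```bash
python3 g.py '(.518,.318,.25)'
```

```text
1.35 [ 0.3756 -0.018   0.25  ] [180.    0.   74.6] [ -2.7 -18.6 -11.2  97.3  -0.  102.7] open 0.0 F [ 1.7 -0.1  0.7]
shift mm [361.8  47.7   0. ]
```

Emit:
apply_moves([
  {"jaw": -1,"xyz": [60,8,0]},
  {"jaw": -1,"xyz": [120,16,0]},
  {"jaw": -1,"xyz": [180,24,0]},
  {"jaw": -1,"xyz": [240,32,0]},
  {"jaw": -1,"xyz": [290,38,0]},
])

```text
validation failed for argument at $.mo...
```

```bash
python3 g.py '(.518,.318,.25)'
```

```text
1.35 [ 0.3756 -0.018   0.25  ] [180.    0.   74.6] [ -2.7 -18.6 -11.2  97.3  -0.  102.7] open 0.0 F [ 1.7 -0.1  0.7]
shift mm [361.8  47.7   0. ]
```

The arm did not move: the call was refused, apparently because twist must be given. I'll resend it with twist 0.

Emit:
apply_moves([
  {"jaw": -1,"xyz": [60,8,0],"twist": 0},
  {"jaw": -1,"xyz": [120,16,0],"twist": 0},
  {"jaw": -1,"xyz": [180,24,0],"twist": 0},
  {"jaw": -1,"xyz": [240,32,0],"twist": 0},
  {"jaw": -1,"xyz": [290,38,0],"twist": 0},
])

```text
time: 1.98
ee_pos: [0.4905, 0.2514, 0.2493]
tcp_rot: [-180.0, 0.0, 74.4]
wrist_force: [1.1, -0.2, -0.7]
opening: -0.0001
grasp_force: 0.0
```

```bash
python3 g.py '(.518,.318,.25)'
```

```text
1.975 [0.4905 0.2514 0.2493] [-180.     0.    74.4] [ 27.1   5.2  10.2  95.1  -0.  132.7] open -0.0001 F [ 1.1 -0.2 -0.7]
shift mm [71.6  8.6 -0.7]
```

Emit:
apply_moves([
  {"jaw": -1,"xyz": [50,6,0],"twist": 0},
  {"jaw": -1,"xyz": [72,9,0],"twist": 0},
  {"jaw": -1,"xyz": [72,9,0],"twist": 0},
  {"jaw": -1,"xyz": [72,9,40],"twist": 0},
  {"jaw": -1,"xyz": [72,9,60],"twist": 0},
])

```text
time: 2.6
ee_pos: [0.5175, 0.3148, 0.1881]
tcp_rot: [-179.9, 0.1, 74.3]
wrist_force: [-0.4, 0.4, -0.0]
opening: -0.0002
grasp_force: 0.0
```

```bash
python3 g.py '(.518,.318,.138)'
```

```text
2.6 [0.5175 0.3148 0.1881] [-1.799e+02  1.000e-01  7.430e+01] [ 31.3  12.   11.1  89.2  -0.  137. ] open -0.0002 F [-0.4  0.4 -0. ]
shift mm [ 3.3 -0.3 50.1]
```

Emit:
apply_moves([
  {"jaw": -1,"xyz": [3,0,20],"twist": 0},
  {"jaw": -1,"xyz": [3,0,38],"twist": 0},
  {"jaw": -1,"xyz": [3,0,48],"twist": 0},
  {"jaw": -1,"xyz": [3,0,48],"twist": 0},
  {"jaw": -1,"xyz": [3,0,48],"twist": 0},
])

```text
time: 3.22
ee_pos: [0.5193, 0.3189, 0.1429]
tcp_rot: [180.0, -0.0, 74.4]
wrist_force: [0.4, -0.1, -0.5]
opening: 0.0
grasp_force: 0.0
```

```bash
python3 g.py '(.518,.318,.138)'
python3 - <<'E'
from workcell import camera
import cv2
a=[camera(n)[0][:,:,::-1] for n in('side','top')]
b=[cv2.resize(x,(400,300)) for x in (a[0][250:430,140:380],a[1][240:420,50:290])]
cv2.imwrite('pics/red.png',cv2.hconcat(b))
E
```

```text
3.225 [0.5193 0.3189 0.1429] [180.   -0.   74.4] [ 31.6  12.3   6.4  84.1   0.  137.2] open 0.0 F [ 0.4 -0.1 -0.5]
shift mm [-1.2 -1.   4.9]
```

View pics/red.png

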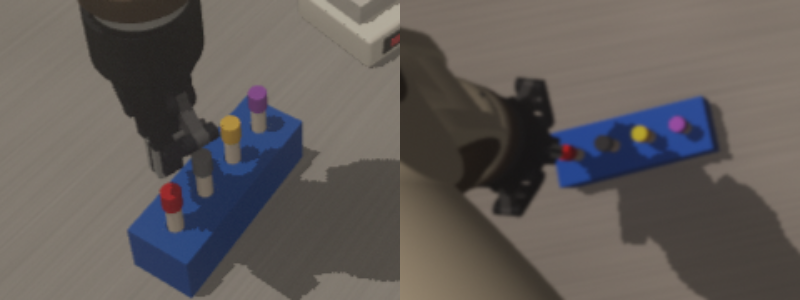

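The fingertips are just above the red cap, with the cap at crop (170,190) in the side half and (568,152) in the top half. Now I hold there.

Emit:
apply_moves([
  {"jaw": -1,"xyz": [0,0,2],"twist": 0},
  {"jaw": -1,"xyz": [0,0,2],"twist": 0},
  {"jaw": -1,"xyz": [0,0,2],"twist": 0},
  {"jaw": -1,"xyz": [0,0,2],"twist": 0},
  {"jaw": -1,"xyz": [0,0,2],"twist": 0},
])

```text
time: 3.95
ee_pos: [0.519, 0.3189, 0.14]
tcp_rot: [180.0, 0.0, 74.4]
wrist_force: [0.2, -0.2, 0.7]
opening: -0.0001
grasp_force: 0.0
```

Emit:
apply_moves([
  {"jaw": -1,"xyz": [0,0,0],"twist": 0},
  {"jaw": -1,"xyz": [0,0,0],"twist": 0},
  {"jaw": -1,"xyz": [0,0,0],"twist": 0},
  {"jaw": -1,"xyz": [0,0,0],"twist": 0},
  {"jaw": -1,"xyz": [0,0,0],"twist": 0},
])

```text
time: 4.58
ee_pos: [0.5191, 0.3188, 0.14]
tcp_rot: [-180.0, 0.0, 74.4]
wrist_force: [0.5, 0.1, 0.7]
opening: -0.0002
grasp_force: 0.0
```

Emit:
apply_moves([
  {"jaw": -1,"xyz": [0,0,0],"twist": 0},
  {"jaw": -1,"xyz": [0,0,0],"twist": 0},
  {"jaw": -1,"xyz": [0,0,0],"twist": 0},
  {"jaw": -1,"xyz": [0,0,0],"twist": 0},
  {"jaw": -1,"xyz": [0,0,0],"twist": 0},
])

```text
time: 5.2
ee_pos: [0.519, 0.3189, 0.14]
tcp_rot: [180.0, -0.0, 74.4]
wrist_force: [0.1, -0.1, 0.0]
opening: 0.0001
grasp_force: 0.0
```

Emit:
apply_moves([
  {"jaw": -1,"xyz": [0,0,0],"twist": 0},
  {"jaw": -1,"xyz": [0,0,0],"twist": 0},
  {"jaw": -1,"xyz": [0,0,-40],"twist": 0},
  {"jaw": -1,"xyz": [0,0,-80],"twist": 0},
  {"jaw": -1,"xyz": [0,0,-110],"twist": 0},
])

```text
time: 5.82
ee_pos: [0.5191, 0.3189, 0.2519]
tcp_rot: [179.9, -0.1, 74.4]
wrist_force: [0.5, -0.2, -0.5]
opening: -0.0003
grasp_force: 0.0
```

```bash
python3 g.py '(.540,-.059,.25)'
```

```text
5.825 [0.5191 0.3189 0.2519] [ 1.799e+02 -1.000e-01  7.440e+01] [ 31.6  13.4  19.8  96.3   0.  137.2] open -0.0003 F [ 0.5 -0.2 -0.5]
shift mm [-358.3  122.     1.7]
```

Emit:
apply_moves([
  {"jaw": -1,"xyz": [-50,17,0],"twist": 0},
  {"jaw": -1,"xyz": [-106,36,0],"twist": 0},
  {"jaw": -1,"xyz": [-162,55,0],"twist": 0},
  {"jaw": -1,"xyz": [-218,74,0],"twist": 0},
  {"jaw": -1,"xyz": [-270,92,0],"twist": 0},
])

```text
time: 6.45
ee_pos: [0.5346, 0.0321, 0.2502]
tcp_rot: [180.0, -0.0, 74.4]
wrist_force: [1.2, -0.5, 0.5]
opening: -0.0001
grasp_force: 0.0
```

```bash
python3 g.py '(.540,-.059,.25)'
```

```text
6.45 [0.5346 0.0321 0.2502] [180.   -0.   74.4] [  3.4   3.    8.   95.   -0.  109.1] open -0.0001 F [ 1.2 -0.5  0.5]
shift mm [-86.3  29.7   0.2]
```

Emit:
apply_moves([
  {"jaw": -1,"xyz": [-50,17,0],"twist": 0},
  {"jaw": -1,"xyz": [-86,30,0],"twist": 0},
  {"jaw": -1,"xyz": [-86,30,0],"twist": 0},
  {"jaw": -1,"xyz": [-86,30,30],"twist": 0},
  {"jaw": -1,"xyz": [-86,30,60],"twist": 0},
])

```text
time: 7.08
ee_pos: [0.5407, -0.0563, 0.1895]
tcp_rot: [179.9, -0.0, 74.4]
wrist_force: [0.6, 0.5, -0.2]
opening: 0.0001
grasp_force: 0.0
```

```bash
python3 g.py '(.540,-.059,.112)'
```

```text
7.075 [ 0.5407 -0.0563  0.1895] [179.9  -0.   74.4] [-5.9  3.2  1.5 88.2  0.  99.7] open 0.0001 F [ 0.6  0.5 -0.2]
shift mm [-2.8 -0.  77.5]
```

Emit:
apply_moves([
  {"jaw": -1,"xyz": [-2,0,30],"twist": 0},
  {"jaw": -1,"xyz": [-2,0,60],"twist": 0},
  {"jaw": -1,"xyz": [-2,0,76],"twist": 0},
  {"jaw": -1,"xyz": [-2,0,76],"twist": 0},
  {"jaw": -1,"xyz": [-2,0,76],"twist": 0},
])

```text
time: 7.7
ee_pos: [0.5406, -0.0586, 0.1153]
tcp_rot: [179.9, -0.0, 74.4]
wrist_force: [0.5, -0.6, -0.3]
opening: 0.0
grasp_force: 0.0
```

Emit:
apply_moves([
  {"jaw": -1,"xyz": [0,0,0],"twist": 0},
  {"jaw": -1,"xyz": [0,0,0],"twist": 0},
  {"jaw": -1,"xyz": [0,0,0],"twist": 0},
  {"jaw": -1,"xyz": [0,0,0],"twist": 0},
  {"jaw": -1,"xyz": [0,0,0],"twist": 0},
])

```text
time: 8.32
ee_pos: [0.54, -0.0588, 0.114]
tcp_rot: [-180.0, 0.0, 74.4]
wrist_force: [0.1, -0.6, 0.5]
opening: 0.0
grasp_force: 0.0
```

Emit:
apply_moves([
  {"jaw": -1,"xyz": [0,0,0],"twist": 0},
  {"jaw": -1,"xyz": [0,0,0],"twist": 0},
  {"jaw": -1,"xyz": [0,0,0],"twist": 0},
  {"jaw": -1,"xyz": [0,0,0],"twist": 0},
  {"jaw": -1,"xyz": [0,0,0],"twist": 0},
])

```text
time: 8.95
ee_pos: [0.54, -0.0588, 0.114]
tcp_rot: [-180.0, -0.0, 74.4]
wrist_force: [0.8, -0.2, 0.2]
opening: -0.0
grasp_force: 0.0
```

Emit:
apply_moves([
  {"jaw": -1,"xyz": [0,0,0],"twist": 0},
  {"jaw": -1,"xyz": [0,0,0],"twist": 0},
  {"jaw": -1,"xyz": [0,0,0],"twist": 0},
  {"jaw": -1,"xyz": [0,0,0],"twist": 0},
  {"jaw": -1,"xyz": [0,0,0],"twist": 0},
])

```text
time: 9.57
ee_pos: [0.54, -0.0588, 0.114]
tcp_rot: [-180.0, -0.0, 74.4]
wrist_force: [-0.7, -0.5, 0.0]
opening: -0.0002
grasp_force: 0.0
```

```bash
python3 g.py '(.459,-.278,.2)'
python3 - <<'E'
from workcell import camera
import cv2
a=[camera(n)[0][:,:,::-1] for n in('side','top')]
b=[cv2.resize(x,(400,300)) for x in (a[0][130:310,260:500],a[1][190:370,260:500])]
cv2.imwrite('pics/blue.png',cv2.hconcat(b))
E
```

```text
9.575 [ 0.54   -0.0588  0.114 ] [-180.    -0.    74.4] [-6.2  3.6 -6.5 80.   0.  99.4] open -0.0002 F [-0.7 -0.5  0. ]
shift mm [-232.9  -18.9  -86. ]
```

View pics/blue.png

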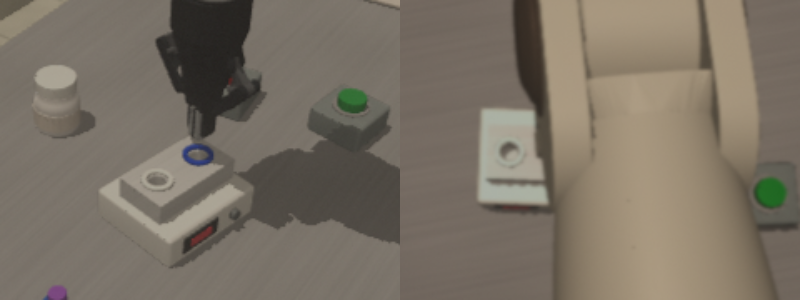

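The fingertips are centred above the blue ring, at crop (198,155), and nothing has been touched. I've held long enough, so I raise the tool and go to the green button.

Emit:
apply_moves([
  {"jaw": -1,"xyz": [0,0,-45],"twist": 0},
  {"jaw": -1,"xyz": [0,0,-86],"twist": 0},
  {"jaw": -1,"xyz": [-50,-4,-86],"twist": 0},
  {"jaw": -1,"xyz": [-105,-8,-86],"twist": 0},
  {"jaw": -1,"xyz": [-160,-13,-86],"twist": 0},
])

```text
time: 10.3
ee_pos: [0.4838, -0.2107, 0.2002]
tcp_rot: [180.0, 0.0, 74.4]
wrist_force: [1.2, 0.0, 0.2]
opening: 0.0
grasp_force: 0.0
```

```bash
python3 g.py '(.459,-.278,.2)'
```

```text
10.3 [ 0.4838 -0.2107  0.2002] [180.    0.   74.4] [-23.5   1.1   0.5  89.4  -0.   82.1] open 0.0 F [1.2 0.  0.2]
shift mm [-71.5  -5.7   0.2]
```

Emit:
apply_moves([
  {"jaw": -1,"xyz": [-50,-4,0],"twist": 0},
  {"jaw": -1,"xyz": [-71,-6,0],"twist": 0},
  {"jaw": -1,"xyz": [-71,-6,40],"twist": 0},
  {"jaw": -1,"xyz": [-71,-6,80],"twist": 0},
  {"jaw": -1,"xyz": [-71,-6,115],"twist": 0},
])

```text
time: 10.92
ee_pos: [0.4591, -0.2761, 0.0835]
tcp_rot: [-180.0, -0.0, 74.3]
wrist_force: [0.2, -0.5, 0.6]
opening: -0.0
grasp_force: 0.0
```

Emit:
apply_moves([
  {"jaw": -1,"xyz": [0,0,5],"twist": 0},
  {"jaw": -1,"xyz": [0,0,9],"twist": 0},
  {"jaw": -1,"xyz": [0,0,9],"twist": 0},
  {"jaw": -1,"xyz": [0,0,9],"twist": 0},
  {"jaw": -1,"xyz": [0,0,9],"twist": 0},
])

```text
time: 11.55
ee_pos: [0.4597, -0.2763, 0.0767]
tcp_rot: [179.9, 0.0, 74.4]
wrist_force: [-0.2, -0.0, 0.5]
opening: -0.0001
grasp_force: 0.0
```

```bash
python3 g.py '(.459,-.278,.06)'
```

```text
11.55 [ 0.4597 -0.2763  0.0767] [179.9   0.   74.4] [-31.    3.3 -10.9  75.8   0.   74.6] open -0.0001 F [-0.2 -0.   0.5]
shift mm [-1.8 -0.3 16.7]
```

Emit:
apply_moves([
  {"jaw": -1,"xyz": [-1,0,4],"twist": 0},
  {"jaw": -1,"xyz": [-1,0,8],"twist": 0},
  {"jaw": -1,"xyz": [-1,0,11],"twist": 0},
  {"jaw": -1,"xyz": [-1,0,14],"twist": 0},
  {"jaw": -1,"xyz": [-1,0,16],"twist": 0},
])

```text
time: 12.18
ee_pos: [0.4591, -0.2771, 0.0599]
tcp_rot: [-180.0, 0.0, 74.4]
wrist_force: [-1.5, -1.0, 1.8]
opening: 0.0002
grasp_force: 1.2
```

Emit:
apply_moves([
  {"jaw": -1,"xyz": [0,0,0.5],"twist": 0},
  {"jaw": -1,"xyz": [0,0,1],"twist": 0},
  {"jaw": -1,"xyz": [0,0,1.5],"twist": 0},
  {"jaw": -1,"xyz": [0,0,1.5],"twist": 0},
  {"jaw": -1,"xyz": [0,0,1.5],"twist": 0},
])

```text
time: 12.8
ee_pos: [0.4592, -0.2771, 0.0597]
tcp_rot: [180.0, 0.0, 74.4]
wrist_force: [-4.7, 1.6, 11.1]
opening: 0.0002
grasp_force: 5.9
```

The button has reached its stop, since the force rose to 11 N with no further travel. Now I lift off and check that it has latched.

Emit:
apply_moves([
  {"jaw": -1,"xyz": [0,0,-20],"twist": 0},
  {"jaw": -1,"xyz": [0,0,-60],"twist": 0},
  {"jaw": -1,"xyz": [0,0,-110],"twist": 0},
  {"jaw": -1,"xyz": [0,0,-150],"twist": 0},
  {"jaw": -1,"xyz": [0,0,-150],"twist": 0},
])

```text
time: 13.42
ee_pos: [0.4602, -0.2776, 0.2117]
tcp_rot: [179.7, 0.1, 74.4]
wrist_force: [0.5, -0.0, -0.9]
opening: -0.0003
grasp_force: 0.0
```

```bash
python3 g.py '(.459,-.278,.2)'
python3 - <<'E'
from workcell import camera
import cv2
b=cv2.resize(camera('side')[0][130:310,260:500,::-1],(600,450))
cv2.imwrite('pics/end.png',b)
E
```

```text
13.425 [ 0.4602 -0.2776  0.2117] [1.797e+02 1.000e-01 7.440e+01] [-31.1   2.3   3.   90.4   0.   74.5] open -0.0003 F [ 0.5 -0.  -0.9]
shift mm [-0.7 -1.2 11.7]
```

View pics/end.png

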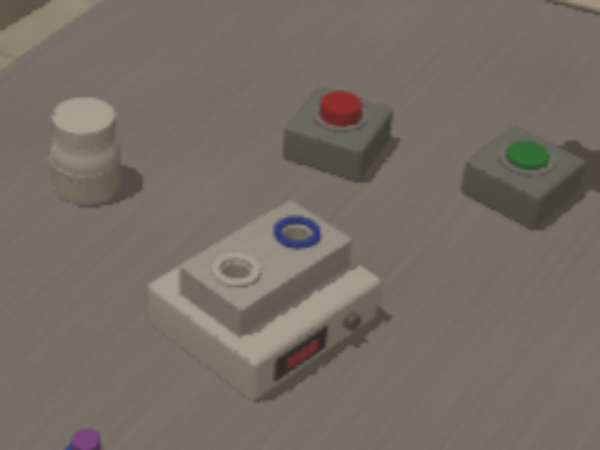

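The green button at (527,155) is latched down and the red one at (341,107) is still up. I'm handing in the job.

```bash
python3 -c "
from workcell import bot
print(bot.job_done())"
```

```text
the job is handed in; nothing more can be done
None
```

The job is handed in: the arm pointed at the red cap for about 2 s, then at the blue-ringed well for about 2 s, then pressed the green button until it latched; I saw no sign of any other contact, but the hand-in returned no verdict.

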